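Level the press platform, flip the catch, hold the lever down

TASK

Turn the black knob at the left of the small hand press until its tilted work platform sits level. Then flip the steel safety catch right over, out of the lever's way, and pull the lever towards the robot all the way to its stop, so that the pad stays pressed on the part: the lever springs back, so finish while still holding it there, do not let go. Do not push the other things on and around the press out of their places.

Things in the scene. Friction and masses are not known exactly. Their poses are not given: they have to be found in the camera images.
- press: Small hand press bolted to the bench; x axis points to its rear, y left, z up; origin on the bench surface. Base plate spans x -90 to 170, y -185 to 225 mm, 15 mm thick. From left to right: knob, platform, catch, lever. Column at x 65 to 135, y 25 to 75 mm, 276 mm high; from it the head reaches forward over the platform (x -30 to 135, y 28 to 72 mm, underside 190 mm up).
- level_knob (a joint): Angle of the levelling knob about its vertical axis; grows clockwise seen from above. At 0 the platform is level and the knob's bar lies along the press's x axis. Starts at -1.5 to -0.9, so turn it clockwise; stops at -1.8 and 0.6. The platform tilts 0.08 rad per rad of knob. Stiff (0.06 N m), stays where left.
- knob_grip (a point): On the knob's axis in the middle of its grip bar, 73 mm above the bench, at x 20, y 175 mm of the press. The bar is 46 mm long, 14 mm thick, 34 mm high (52 to 86 mm above the bench), on a disc 48 mm across; pinch its thickness from above. This point's x axis lies along the bar and turns with it.
- platform_top (a point): Centre of the aluminium platform's top face (120 x 130 mm, 12 mm thick), 71 mm above the bench; z is its normal. It tilts left-right about the press's x axis; at the start the left (knob) side is low by 0.07 to 0.12 rad. The steel part in the black nest on it reaches 117 mm above the bench.
- catch (a joint): Angle of the safety catch: 0 closed, its bar lying in front of the lever and blocking it; 1.25 fully over, at its stop. To open, its thumb tab goes to the left (+y of the press) and its bar rises. Starts at 0 to 0.12. Light friction (0.05 N m), stays where left.
- catch_hinge (a point): On the catch's hinge line, which runs along the press's x axis, 110 mm above the bench, at x 88, y -75 mm of the press. The ears that carry it reach 119 mm above the bench and are 22 mm wide in y.
- catch_tab (a point): Grip point on the catch's thumb tab, 40 mm from the hinge line (straight above it at 0). The tab is flat steel, 14 mm wide along the hinge line, 7 mm thick, its end 52 mm from the hinge. At right angles to it the catch's bar, 88 mm long, 14 x 10 mm, points right (-y). Pinch the tab across its 14 mm width or push it over.
- lever (a joint): Angle of the lever: 0 at rest (leaning 0.25 rad from upright to the rear, +x of the press), grows as it is pulled towards the robot (-x of the press), 0.9 at its stop. A spring pulls it back: 3 N at the cross bar at rest, 8 N at the stop. Pulling it lowers the pad under the head by 30 mm onto the part.
- lever_pivot (a point): On the lever's pivot line (along the press's y axis), level in y with the middle of the cross bar: 65 mm above the bench, at x 90, y -205 mm of the press.
- handle: The lever's black cross bar, a revolving grip: round, 22 mm thick, 95 mm long along the press's y axis, sticking out to the right of the flat lever arm, which lies 55 mm left of the origin. Origin: on the bar's axis, about its middle, 170 mm from the pivot line; 230 mm above the bench at rest, 200 mm at the stop. Can be taken from above.
- spacer_ring: To be left in its place: brass ring, 40 mm across, 12 mm high, lying on the front of the press's base plate; origin: centre of its underside
- glue_jar: To be left in its place: small closed jar, 44 mm across, 65 mm high, on the bench by the right edge of the base plate, below and in front of the lever's cross bar; origin: centre of its underside
- parts_cup: To be left in its place: white bowl, 64 mm across, 50 mm high, on the bench left of the knob; origin: centre of its underside
- driver: To be left in its place: screwdriver, 170 mm long, lying on the bench right of the base plate, below the lever's cross bar; origin: middle of its length, on its underside
- clear_tray: To be left in its place: clear divided tray, 160 x 120 x 35 mm, left of the press; origin: centre of its underside
- solvent: To be left in its place: white plastic bottle, 56 mm across, 150 mm high, standing behind the press's column; origin: centre of its underside
- brush: To be left in its place: brush, 160 mm long, lying on the bench right of the press; origin: middle of its length, on its underside

How it is judged:
By the outcome, as a careful person would: the job done as asked, in the order asked, and still so for the second after the job is handed in, while the arm keeps its last pose, push and grip.
It also fails if it takes over 64 s, if anything falls off the work surface, if the arm or the gripper's body presses on something with over 40 N, if the wrist force passes 120 N, or if a joint passes its speed limit or range.

ROBOT

A 6-joint arm with a two-finger parallel gripper is mounted at the origin on the work surface. World frame = base frame: x ahead of the robot, y to its left, z up, the work surface at z = 0. Lengths are in m, angles in rad, forces in N, time in s.
With the tool pointing down it reaches from about 0.425 to 0.95 m from the base axis. Payload 3.5 kg.
Tool frame: the origin (TCP) lies between the finger pads; the fingertips stand 25 mm ahead of it and the grasp point (between the pads) lies 6 mm ahead of it (ctrl.finger_overhang is the distance from the TCP to the fingertips, in m); x points along the fingers, y is the direction in which the jaws open and shut, and the axes are right-handed (so a half turn about x gives the same grasp; the last joint's range is limited). The gripper opens to 85 mm and grips with 20 to 120 N. Pads are 22 mm wide; open, the fingers measure 114 mm over their backs; the gripper's body (76 mm by 85 mm) begins 54 mm behind the grasp point. The pads swing forward as they close: fully open they stand 13 mm farther back than shut.
Start: joints at [-1.472, 0.286, 1.577, -0, 1.279, -0.15], TCP at [0.166, -0.654, 0.256] pointing down, gripper open.
Joint ranges: [-2.77, 2.77], [-0.9, 2.22], [0.21, 2.48], [-1.53, 4.67], [0.24, 2.81], [-2.84, 2.84]. Speed limits (rad/s): [2.79, 2.79, 3.14, 3.14, 3.14, 3.14].

INTERFACE

Orientations are given as a unit quaternion [x, y, z, w].
In Python, from plant import ctrl gives the robot as it stands.
- The arm moves only by the tool play_rows, never from a script. Its argument "targets" is a list of rows, each an object with "delta_pos": the shift along the world's x, y, z normalised to -1 to 1, where 1 is 1000 mm, a list of three; "delta_rot": the turn, a rotation vector about the world's x, y, z normalised to -1 to 1, where 1 is pi rad, a list of three; "claw": the finger opening in mm, from 0 to 85.4. In form: [{"delta_pos": [tx, ty, tz], "delta_rot": [wx, wy, wz], "claw": claw}, ...]. A call has 1 to 20 rows; each row is the pose to reach, as a shift and turn from the pose measured when the call began, turning the shorter way round; what a row does not reach only later rows make up. A row lasts 1/12 s, in which the tool goes at most 41.7 mm and 7.16 degrees, less where a joint would pass 70% of its speed; a pose out of reach is approached as far as the arm can. A call with a number of a shift or a turn outside -1 to 1 is refused whole. A call with a gripper value outside its range is refused whole. The fingers move at their own pace and stop on an object; "newtons" is the grip in N (left out, the last holds). Time passes only in rows, so rows that repeat a pose let the fingers close. It gives the time, the measured TCP pose, the force and the opening at its end, in the units of the state.
- ctrl.get_state(): the state, without advancing time (a new reading comes with each control period).
- ctrl.read_camera(name): name is "scene" or "top"; returns the picture (384x512x3 uint8, blue, green, red); there is no depth.
- ctrl.calibration(name): a dict with "fx", "fy", "cx", "cy" (pixels), "k1" (the pictures are not rectified: a ray, as slopes to the right and down, at radius r is drawn at 1 + k1 r^2 times it, then the intrinsics apply), "camera_from_world" (4x4, takes a point from world to camera coordinates). Camera axes: x right, y down, z forward; pixel columns grow to the right and rows downward; lengths in m; the calibration is good to about 2 mm. A picture is of the moment at which its call begins. calibration takes no time and is no camera call.
- ctrl.sign_off(): hands the job in, once; it reports no verdict.
The state is a dict: "time": time; "qpos": joint angles; "dq": joint speeds; "joint_efforts": joint torques, N m; "eef_pos": TCP position; "tcp_rot": TCP orientation; "contact_force": force on the tool from outside, world axes, zero at the start; "wrist_torque": the same for the moment, N m; "opening": opening from 0.0 (shut) to 1.0 (fully open).
Only numpy, scipy, OpenCV 4.12 (cv2) and the standard library are available. Lean on these libraries where they do the work, as an engineer would, in place of code of your own. Each camera call takes 0.05 s, during which the arm holds its last target. There are 200 camera calls.

## Working session

There is one attempt and no reset: what is moved stays moved. The work goes in short steps, Python scripts to look and compute and a tool call to move; the robot and the scene stay as the last step left them, time stands still between calls to the robot, and variables do not carry over. Pictures are saved under pics/ and viewed, about 8 in all and at most 12, crops included, and the job is handed in when it is done.

Besides the shell and the picture viewer there is one more tool, called by a JSON object that holds its "method" and its "body". play_rows: Moves the arm, as the interface text tells. Its arguments: {"type":"object","properties":{"targets":{"type":"array"},"newtons":{"type":"number"}},"required":["targets"]}

```bash
ls; mkdir -p pics
python3 - <<'E'
from plant import ctrl
import cv2
s=ctrl.get_state();print(s)
for n in("scene","top"):
    c=ctrl.calibration(n);print(n,c)
    cv2.imwrite(f"pics/{n}0.png",ctrl.read_camera(n))
E
```

```text
pics
{'time': 0.0, 'qpos': array([-1.47199599e+00,  2.87194666e-01,  1.57818628e+00, -1.42390535e-06,
        1.27859199e+00, -1.49988941e-01]), 'dq': array([-8.05730863e-04,  3.42461591e-04,  2.68858548e-03, -5.24838848e-04,
        4.47380757e-04,  6.82306731e-05]), 'joint_efforts': array([-6.12711283e-04, -4.05987453e+01, -2.92622656e+01, -1.21829107e-04,
        5.82441251e-03, -9.26067543e-07]), 'eef_pos': array([ 0.16618143, -0.65360424,  0.25492275]), 'tcp_rot': array([ 0.70166348,  0.08857499, -0.70162137,  0.08689241]), 'contact_force': array([-0.40442245,  0.25854703,  0.67856284]), 'wrist_torque': array([-0.03622637,  0.06247921,  0.01897322]), 'opening': 0.999028745008214}
scene {'fx': 361.1297961771147, 'fy': 361.1297961771147, 'cx': 253.13604776834532, 'cy': 186.48886845632813, 'k1': -0.09974726293082431, 'camera_from_world': array([[-0.22657394,  0.97388946,  0.01426764,  0.0440935 ],
       [ 0.53964151,  0.13771457, -0.83055508, -0.17544475],
       [-0.8108337 , -0.18048272, -0.55675371,  1.86566678],
       [ 0.        ,  0.        ,  0.        ,  1.        ]])}
top {'fx': 485.2948259440357, 'fy': 485.2948259440357, 'cx': 262.50791114769424, 'cy': 191.5499040133999, 'k1': -0.05845844732844171, 'camera_from_world': array([[-4.10069056e-03, -9.99990974e-01,  1.11156373e-03,
         1.07740148e-01],
       [-9.85582748e-01,  3.85358340e-03, -1.69150218e-01,
         6.05315371e-01],
       [ 1.69144408e-01, -1.78917074e-03, -9.85589655e-01,
         1.43039601e+00],
       [ 0.00000000e+00,  0.00000000e+00,  0.00000000e+00,
         1.00000000e+00]])}
```

Run:
```python
import cv2,numpy as np
for n in("scene","top"):
    a=cv2.imread(f"pics/{n}0.png");cv2.imwrite(f"pics/{n}0b.png",cv2.resize(a,(800,600),interpolation=cv2.INTER_CUBIC))
```

```text
(no output)
```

View pics/top0b.png

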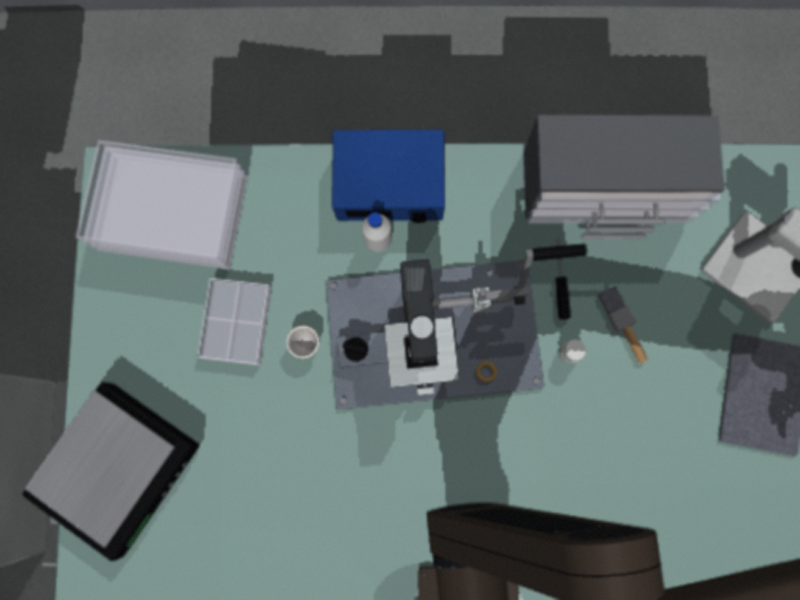

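View pics/scene0b.png

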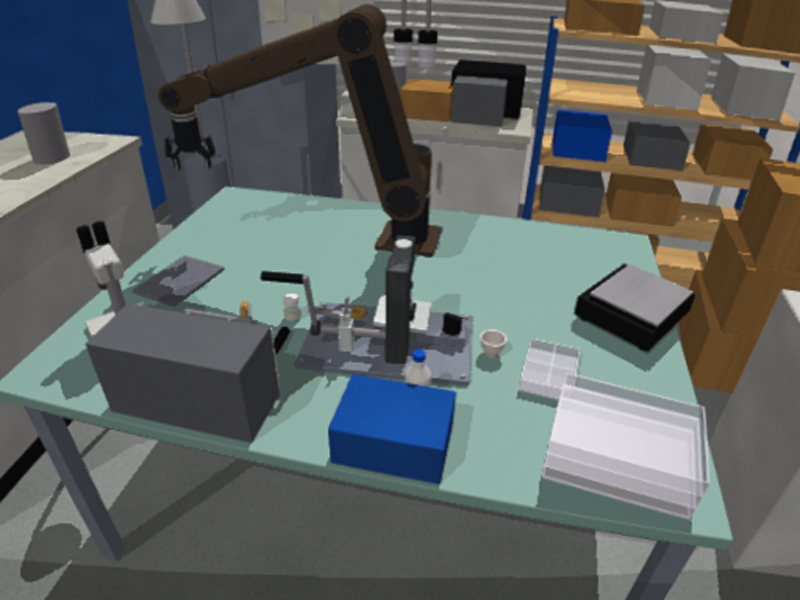

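The top view (800x600 scale) shows the base plate's corners at about (329,278), (530,262), (543,389) and (337,409). The knob is at (356,349), the catch at (481,298) and the cross bar from (531,254) to (586,249). The jar is at (573,351), the ring at (486,372), the cup at (303,342) and the solvent at (376,232).

```bash
cat > h.py <<'E'
import numpy as np,cv2
from scipy.optimize import least_squares
from plant import ctrl
C={n:ctrl.calibration(n) for n in("scene","top")}
def proj(n,P):
    c=C[n];T=c["camera_from_world"];p=np.atleast_2d(P)@T[:3,:3].T+T[:3,3]
    s=p[:,:2]/p[:,2:];s=s*(1+c["k1"]*(s**2).sum(1,keepdims=True))
    return s*[c["fx"],c["fy"]]+[c["cx"],c["cy"]]
def unproj(n,uv,z):
    c=C[n];T=c["camera_from_world"]
    K=np.array([[c["fx"],0,c["cx"]],[0,c["fy"],c["cy"]],[0,0,1]])
    s=cv2.undistortPoints(np.array([[uv]],float),K,np.array([c["k1"],0,0,0.]))[0,0]
    # model is forward s*(1+k1 r^2): same as OpenCV
    d=T[:3,:3].T@np.array([*s,1]);o=-T[:3,:3].T@T[:3,3]
    return o+d*(z-o[2])/d[2]
def W(p,q):
    q=np.atleast_2d(q).astype(float)/1000;x,y,t=p;c,s=np.cos(t),np.sin(t)
    return np.c_[x+c*q[:,0]-s*q[:,1],y+s*q[:,0]+c*q[:,1],q[:,2]]
def fit(n,q,uv,p0):
    return least_squares(lambda p:(proj(n,W(p,q))-uv).ravel(),p0,loss="soft_l1")
def crop(n,x0,y0,x1,y1,f,fn,pts=None,img=None):
    a=ctrl.read_camera(n) if img is None else cv2.imread(img)
    b=cv2.resize(a[y0:y1,x0:x1],None,fx=f,fy=f,interpolation=cv2.INTER_CUBIC)
    if pts is not None:
        for u,v in proj(n,pts): cv2.circle(b,(int((u-x0+.5)*f),int((v-y0+.5)*f)),2,(0,0,255),-1)
    cv2.imwrite(fn,b)
E
python3 - <<'E'
from h import *
q=[[170,225,15],[170,-185,15],[-90,-185,15],[-90,225,15],[20,175,86],[135,28,276],[135,72,276]]
uv=np.array([[329,278],[530,262],[543,389],[337,409],[356,349],[430,261],[402,264]])*.64
r=fit("top",q,uv,[.6,-.1,0]);p=r.x;print(p,r.fun.reshape(-1,2).round(1))
np.save("p.npy",p)
pv=[90,-205,65]
L=lambda a,yo:[90+170*np.sin(.25-a),-205+yo,65+170*np.cos(.25-a)]
pts=[*q,L(0,-47),L(0,47),[88,-75,110],[88,-75,150],[20,175,86]]
crop("top",200,150,400,270,4,"pics/c1.png",W(p,pts),"pics/top0.png")
for n,u,z in(("jar",(573,351),.06),("ring",(486,372),.025),("cup",(303,342),.05),("solv",(376,222),.15)):
    print(n,unproj("top",np.array(u)*.64,z).round(3))
for k,v in dict(knob=[20,175,73],plat=[0,50,71],tab=[88,-75,150],handle=L(0,0),hend=L(.9,0)).items(): print(k,W(p,v).round(3))
E
```

```text
[0.50193211 0.03318572 0.08519433] [[-1.1  1.3]
 [-0.3  0.2]
 [ 1.1  1.2]
 [-0.1  0.5]
 [-0.4 -0.7]
 [-0.1 -0.8]
 [ 1.  -1.3]]
jar [ 0.502 -0.208  0.06 ]
ring [ 0.465 -0.043  0.025]
cup [0.523 0.314 0.05 ]
solv [0.735 0.168 0.15 ]
knob [[0.507 0.209 0.073]]
plat [[0.498 0.083 0.071]]
tab [[ 0.596 -0.034  0.15 ]]
handle [[ 0.651 -0.16   0.23 ]]
hend [[ 0.507 -0.172  0.2  ]]
```

View pics/c1.png

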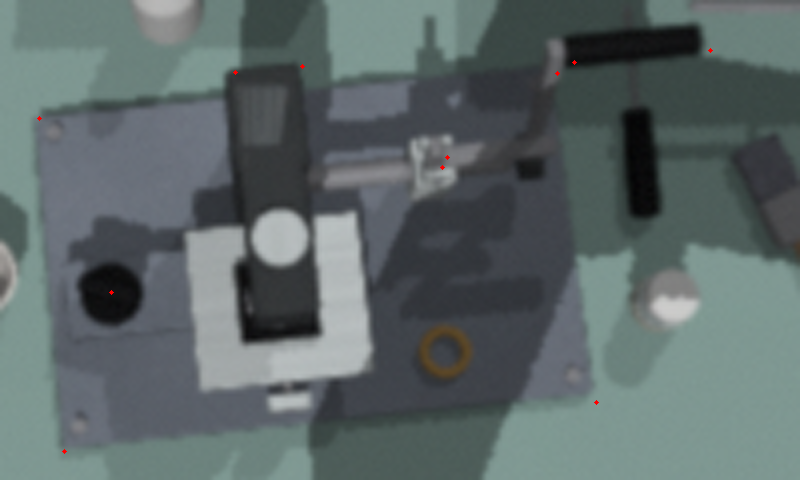

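The crop shows the knob at (111,293), the ears at (433,165), the bar ends at (566,52) and (700,38), and the plate corners. The overlay is off by up to 6 mm at the bar, so I'll refit with these points.

Run:
```python
from h import *
L=lambda a,yo:[90+170*np.sin(.25-a),-205+yo,65+170*np.cos(.25-a)]
q=[[170,225,15],[-90,-185,15],[-90,225,15],[20,175,86],[135,28,276],[135,72,276],L(0,-47),L(0,47),[88,-75,119]]
uv=(np.array([[37,110],[592,400],[60,457],[110,293],[300,63],[229,70],[701,39],[566,51],[433,163]])-2)/4+[200,150]
r=fit("top",q,uv,[.5,.03,.08]);p=r.x;print(p,r.fun.reshape(-1,2).round(1))
# scene view check
us=np.array([[262,276],[304,280]])*.64
print(proj("scene",W(p,[L(0,-47),L(0,47),[20,175,86],[65,50,276]])),us, np.array([[452,324],[402,243]])*.64)
np.save("p.npy",p)
for k,v in dict(knob=[20,175,73],plat=[0,50,71],tab=[88,-75,150],handle=L(0,0),hend=L(.9,0)).items(): print(k,W(p,v).round(3))
P=W(p,[*q,[20,175,86],[88,-75,150],[88,-75,110]])
crop("scene",160,120,320,250,5,"pics/c2.png",P,"pics/scene0.png")
```

```text
[0.50491346 0.03624292 0.09771436] [[-0.8  2.2]
 [ 0.4 -1.1]
 [ 0.5 -1.6]
 [-0.6 -0.3]
 [-1.2  0.1]
 [-0.2 -0. ]
 [ 0.6  0.8]
 [ 0.2  1.2]
 [ 1.1 -0.8]]
[[166.51246443 175.66170503]
 [192.88669533 177.87019935]
 [289.29031378 201.35555079]
 [256.05698698 161.05017684]] [[167.68 176.64]
 [194.56 179.2 ]] [[289.28 207.36]
 [257.28 155.52]]
knob [[0.508 0.212 0.073]]
plat [[0.5   0.086 0.071]]
tab [[ 0.6  -0.03  0.15]]
handle [[ 0.656 -0.155  0.23 ]]
hend [[ 0.512 -0.169  0.2  ]]
```

View pics/c2.png

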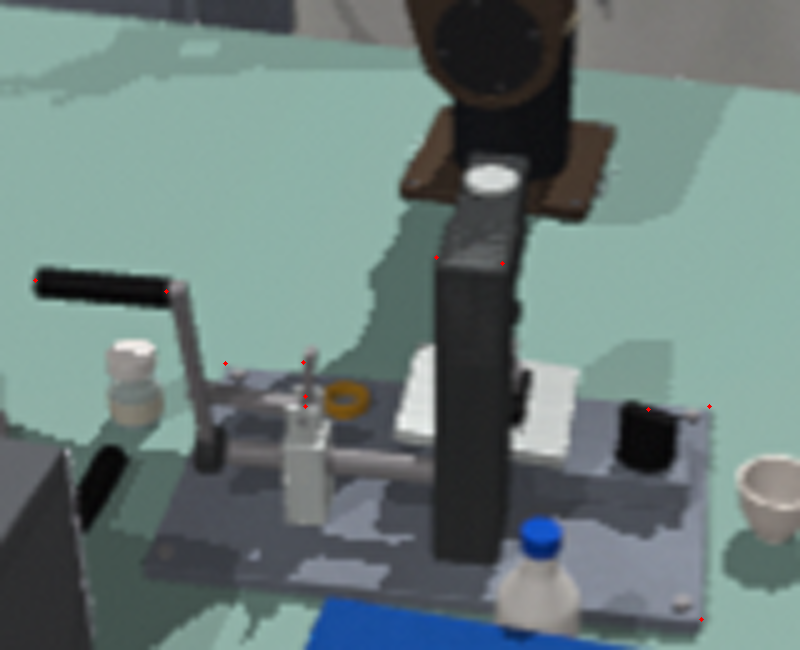

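The scene crop shows the handle overlay matching. The catch tab's tip is at (312,352), slightly left of its predicted spot, and the knob is at (648,430). The pose is good to about 3 mm, which is enough to start. Next I'll enhance the dark knob bar and work out the approach turn.

Run:
```python
from h import *
from scipy.spatial.transform import Rotation as R
s=ctrl.get_state();M=R.from_quat(s["tcp_rot"]).as_matrix();print(M.round(3),"yaw of tool y",np.arctan2(M[1,1],M[0,1]))
def enh(n,x0,y0,x1,y1):
    a=cv2.imread(f"pics/{n}0.png")[y0:y1,x0:x1].astype(float)
    return cv2.resize(np.clip(a*3.5,0,255).astype(np.uint8),(400,400),interpolation=cv2.INTER_CUBIC)
cv2.imwrite("pics/c3.png",np.hstack([enh("top",210,205,246,241),enh("scene",270,185,310,225)]))
```

```text
[[-0.     0.246 -0.969]
 [ 0.002 -0.969 -0.246]
 [-1.    -0.002 -0.   ]] yaw of tool y -1.3220074433750153
```

View pics/c3.png

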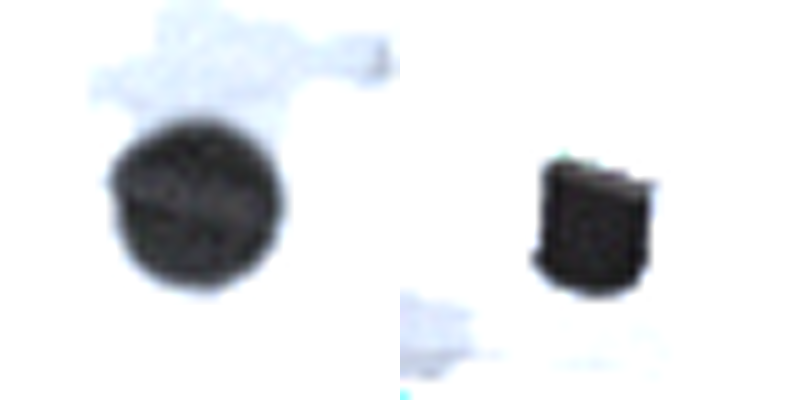

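The left half shows the grip bar running from (113,183) to (280,215). That is a world angle of about 1.38 rad, so the knob is at about -1.28, within its range. I'll move above the knob with the jaws across the bar.

{"method": "play_rows", "body": {"targets": [{"delta_pos":[0.334,0.304,0.165],"delta_rot":[0,0,0.1],"claw":40},{"delta_pos":[0.334,0.304,0.165],"delta_rot":[0,0,0.1],"claw":40},{"delta_pos":[0.334,0.304,0.165],"delta_rot":[0,0,0.1],"claw":40},{"delta_pos":[0.334,0.304,0.165],"delta_rot":[0,0,0.36],"claw":40},{"delta_pos":[0.334,0.304,0.165],"delta_rot":[0,0,0.36],"claw":40},{"delta_pos":[0.334,0.304,0.165],"delta_rot":[0,0,0.36],"claw":40},{"delta_pos":[0.334,0.304,0.165],"delta_rot":[0,0,0.36],"claw":40},{"delta_pos":[0.334,0.304,0.165],"delta_rot":[0,0,0.36],"claw":40},{"delta_pos":[0.334,0.304,0.165],"delta_rot":[0,0,0.36],"claw":40},{"delta_pos":[0.334,0.304,0.165],"delta_rot":[0,0,0.36],"claw":40},{"delta_pos":[0.334,0.304,0.165],"delta_rot":[0,0,0.36],"claw":40},{"delta_pos":[0.334,0.304,0.165],"delta_rot":[0,0,0.36],"claw":40},{"delta_pos":[0.334,0.304,0.165],"delta_rot":[0,0,0.36],"claw":40},{"delta_pos":[0.334,0.304,0.165],"delta_rot":[0,0,0.36],"claw":40}], "newtons": 30}}

```text
time: 1.27
eef_pos: [0.5009, -0.3488, 0.4201]
tcp_rot: [-0.544, -0.451, 0.545, -0.45]
contact_force: [0.4, -1.1, -0.5]
opening: 0.471
```

{"method": "play_rows", "body": {"targets": [{"delta_pos":[0.007,0.561,0],"delta_rot":[0,0,0],"claw":40},{"delta_pos":[0.007,0.561,0],"delta_rot":[0,0,0],"claw":40},{"delta_pos":[0.007,0.561,0],"delta_rot":[0,0,0],"claw":40},{"delta_pos":[0.007,0.561,0],"delta_rot":[0,0,0],"claw":40},{"delta_pos":[0.007,0.561,0],"delta_rot":[0,0,0],"claw":40},{"delta_pos":[0.007,0.561,0],"delta_rot":[0,0,0],"claw":40},{"delta_pos":[0.007,0.561,0],"delta_rot":[0,0,0],"claw":40},{"delta_pos":[0.007,0.561,0],"delta_rot":[0,0,0],"claw":40},{"delta_pos":[0.007,0.561,0],"delta_rot":[0,0,0],"claw":40},{"delta_pos":[0.007,0.561,0],"delta_rot":[0,0,0],"claw":40},{"delta_pos":[0.007,0.561,0],"delta_rot":[0,0,0],"claw":40},{"delta_pos":[0.007,0.561,0],"delta_rot":[0,0,0],"claw":40},{"delta_pos":[0.007,0.561,0],"delta_rot":[0,0,0],"claw":40},{"delta_pos":[0.007,0.561,-0.05],"delta_rot":[0,0,0],"claw":40},{"delta_pos":[0.007,0.561,-0.27],"delta_rot":[0,0,0],"claw":40},{"delta_pos":[0.007,0.561,-0.27],"delta_rot":[0,0,0],"claw":40},{"delta_pos":[0.007,0.561,-0.27],"delta_rot":[0,0,0],"claw":40},{"delta_pos":[0.007,0.561,-0.27],"delta_rot":[0,0,0],"claw":40},{"delta_pos":[0.007,0.561,-0.27],"delta_rot":[0,0,0],"claw":40},{"delta_pos":[0.007,0.561,-0.27],"delta_rot":[0,0,0],"claw":40}]}}

```text
time: 2.93
eef_pos: [0.5043, 0.2098, 0.1433]
tcp_rot: [-0.541, -0.452, 0.549, -0.448]
contact_force: [-0.2, 0.6, -0.6]
opening: 0.47
```

Run:
```python
from h import *
from scipy.spatial.transform import Rotation as R
s=ctrl.get_state();M=R.from_quat(s["tcp_rot"]).as_matrix();print(s["eef_pos"],s["qpos"].round(3),np.arctan2(M[1,1],M[0,1]))
p=np.load("p.npy")
crop("scene",200,80,340,230,4,"pics/s1.png",W(p,[20,175,86]))
crop("top",200,150,350,270,4,"pics/t1.png",W(p,[20,175,86]))
a=cv2.imread("pics/s1.png")
cv2.imwrite("pics/c4.png",a)
```

```text
[0.50433618 0.20982226 0.1432741 ] [0.208 0.134 1.977 0.    1.044 0.399] -0.1904936620644066
```

View pics/c4.png

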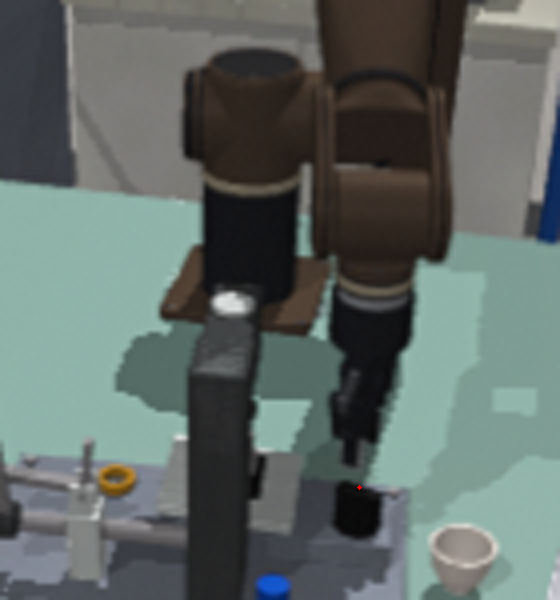

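The fingers hang above the knob, whose top is at (360,488), and the alignment looks right. I'll go down to TCP z 0.083 and close.

{"method": "play_rows", "body": {"targets": [{"delta_pos":[0.004,0.002,-0.02],"delta_rot":[0,0,0],"claw":40},{"delta_pos":[0.004,0.002,-0.04],"delta_rot":[0,0,0],"claw":40},{"delta_pos":[0.004,0.002,-0.06],"delta_rot":[0,0,0],"claw":40},{"delta_pos":[0.004,0.002,-0.06],"delta_rot":[0,0,0],"claw":40},{"delta_pos":[0.004,0.002,-0.06],"delta_rot":[0,0,0],"claw":40},{"delta_pos":[0.004,0.002,-0.06],"delta_rot":[0,0,0],"claw":10},{"delta_pos":[0.004,0.002,-0.06],"delta_rot":[0,0,0],"claw":10},{"delta_pos":[0.004,0.002,-0.06],"delta_rot":[0,0,0],"claw":10},{"delta_pos":[0.004,0.002,-0.06],"delta_rot":[0,0,0],"claw":10},{"delta_pos":[0.004,0.002,-0.06],"delta_rot":[0,0,0],"claw":10},{"delta_pos":[0.004,0.002,-0.06],"delta_rot":[0,0,0],"claw":10}], "newtons": 40}}

```text
time: 3.95
eef_pos: [0.5101, 0.2118, 0.0858]
tcp_rot: [-0.542, -0.452, 0.548, -0.449]
contact_force: [1.8, -2.0, 6.2]
opening: 0.153
```

Run:
```python
from h import *
from scipy.spatial.transform import Rotation as R
s=ctrl.get_state();M=R.from_quat(s["tcp_rot"]).as_matrix();print(s["eef_pos"],s["opening"]*85.4,s["contact_force"].round(1),s["wrist_torque"].round(2),np.arctan2(M[1,1],M[0,1]),np.load("p.npy")[2]-np.pi/2)
```

```text
[0.51008373 0.21184012 0.08578833] 13.027273972639279 [ 1.8 -2.   6.2] [-0.36 -0.53  0.03] -0.18998160578194448 -1.4730819648726465
```

{"method": "play_rows", "body": {"targets": [{"delta_pos":[0,0,0.001],"delta_rot":[0,0,-0.034],"claw":10},{"delta_pos":[0,0,0.001],"delta_rot":[0,0,-0.068],"claw":10},{"delta_pos":[0,0,0.001],"delta_rot":[0,0,-0.102],"claw":10},{"delta_pos":[0,0,0.001],"delta_rot":[0,0,-0.136],"claw":10},{"delta_pos":[0,0,0.001],"delta_rot":[0,0,-0.17],"claw":10},{"delta_pos":[0,0,0.001],"delta_rot":[0,0,-0.204],"claw":10},{"delta_pos":[0,0,0.001],"delta_rot":[0,0,-0.238],"claw":10},{"delta_pos":[0,0,0.001],"delta_rot":[0,0,-0.272],"claw":10},{"delta_pos":[0,0,0.001],"delta_rot":[0,0,-0.306],"claw":10},{"delta_pos":[0,0,0.001],"delta_rot":[0,0,-0.34],"claw":10},{"delta_pos":[0,0,0.001],"delta_rot":[0,0,-0.374],"claw":10},{"delta_pos":[0,0,0.001],"delta_rot":[0,0,-0.408],"claw":10},{"delta_pos":[0,0,0.001],"delta_rot":[0,0,-0.408],"claw":10},{"delta_pos":[0,0,0.001],"delta_rot":[0,0,-0.408],"claw":10},{"delta_pos":[0,0,0.001],"delta_rot":[0,0,-0.408],"claw":10}]}}

```text
time: 5.2
eef_pos: [0.5083, 0.2134, 0.0858]
tcp_rot: [-0.703, -0.039, 0.709, -0.03]
contact_force: [-0.6, 5.8, -1.7]
opening: 0.156
```

Run:
```python
from h import *
from scipy.spatial.transform import Rotation as R
s=ctrl.get_state();M=R.from_quat(s["tcp_rot"]).as_matrix();print(s["eef_pos"],s["opening"]*85.4,s["contact_force"].round(1),s["wrist_torque"].round(2),np.arctan2(M[1,1],M[0,1]))
```

```text
[0.5083413  0.21338079 0.08584169] 13.311067396026628 [-0.6  5.8 -1.7] [ 0.72 -0.06 -0.03] -1.472823818820792
```

The knob is turned and the jaws now lie square to the press. I'll release it, lift, and go over the catch with the jaws along the press's x axis.

{"method": "play_rows", "body": {"targets": [{"delta_pos":[0,0,0.001],"delta_rot":[0,0,0],"claw":36},{"delta_pos":[0,0,0.001],"delta_rot":[0,0,0],"claw":36},{"delta_pos":[0,0,0.001],"delta_rot":[0,0,0],"claw":36},{"delta_pos":[0,0,0.001],"delta_rot":[0,0,0],"claw":36},{"delta_pos":[0,0,0.03],"delta_rot":[0,0,0],"claw":36},{"delta_pos":[0,0,0.07],"delta_rot":[0,0,0],"claw":36},{"delta_pos":[0,0,0.334],"delta_rot":[0,0,0.2],"claw":0},{"delta_pos":[0,0,0.334],"delta_rot":[0,0,0.5],"claw":0},{"delta_pos":[0,0,0.334],"delta_rot":[0,0,0.5],"claw":0},{"delta_pos":[0,0,0.334],"delta_rot":[0,0,0.5],"claw":0},{"delta_pos":[0,0,0.334],"delta_rot":[0,0,0.5],"claw":0},{"delta_pos":[0,0,0.334],"delta_rot":[0,0,0.5],"claw":0},{"delta_pos":[0,0,0.334],"delta_rot":[0,0,0.5],"claw":0},{"delta_pos":[0.089,-0.263,0.334],"delta_rot":[0,0,0.5],"claw":0},{"delta_pos":[0.089,-0.263,0.334],"delta_rot":[0,0,0.5],"claw":0},{"delta_pos":[0.089,-0.263,0.334],"delta_rot":[0,0,0.5],"claw":0},{"delta_pos":[0.089,-0.263,0.334],"delta_rot":[0,0,0.5],"claw":0},{"delta_pos":[0.089,-0.263,0.334],"delta_rot":[0,0,0.5],"claw":0},{"delta_pos":[0.089,-0.263,0.334],"delta_rot":[0,0,0.5],"claw":0},{"delta_pos":[0.089,-0.263,0.334],"delta_rot":[0,0,0.5],"claw":0}]}}

```text
time: 6.87
eef_pos: [0.5973, -0.0515, 0.4201]
tcp_rot: [0.469, 0.526, -0.479, 0.524]
contact_force: [1.1, 0.9, 1.0]
opening: -0.002
```

{"method": "play_rows", "body": {"targets": [{"delta_pos":[0,0,-0.04],"delta_rot":[0,0,0],"claw":0},{"delta_pos":[0,0,-0.08],"delta_rot":[0,0,0],"claw":0},{"delta_pos":[0,0,-0.11],"delta_rot":[0,0,0],"claw":0},{"delta_pos":[0,0,-0.11],"delta_rot":[0,0,0],"claw":0},{"delta_pos":[0,0,-0.11],"delta_rot":[0,0,0],"claw":0}]}}

```text
time: 7.28
eef_pos: [0.5965, -0.0515, 0.3084]
tcp_rot: [0.468, 0.527, -0.48, 0.523]
contact_force: [0.7, 0.5, 1.4]
opening: -0.003
```

Run:
```python
from h import *
from scipy.spatial.transform import Rotation as R
s=ctrl.get_state();M=R.from_quat(s["tcp_rot"]).as_matrix();print(s["eef_pos"],s["opening"]*85.4,s["contact_force"].round(1),np.arctan2(M[1,1],M[0,1]),s["qpos"].round(2))
p=np.load("p.npy")
cv2.imwrite("pics/s2r.png",ctrl.read_camera("scene"));cv2.imwrite("pics/t2r.png",ctrl.read_camera("top"))
pts=W(p,[[88,-75,110],[88,-75,162],[20,175,86]])
crop("scene",190,130,310,250,5,"pics/s2.png",pts,"pics/s2r.png")
crop("top",205,180,245,240,10,"pics/t2.png",None,"pics/t2r.png")
a=cv2.imread("pics/s2.png");b=cv2.imread("pics/t2.png")[:,:200]
b=np.clip(cv2.imread("pics/t2r.png")[205:245,208:240].astype(float)*3.5,0,255).astype(np.uint8);b=cv2.resize(b,(200,250))
c=np.zeros((600,200,3),np.uint8);c[:250]=b
cv2.imwrite("pics/c5.png",np.hstack([a,c]))
```

```text
[ 0.59646361 -0.05153967  0.30838061] -0.2396354299219448 [0.7 0.5 1.4] 0.1013864834854641 [-0.25  0.09  1.71 -0.01  1.36 -0.35]
```

View pics/c5.png

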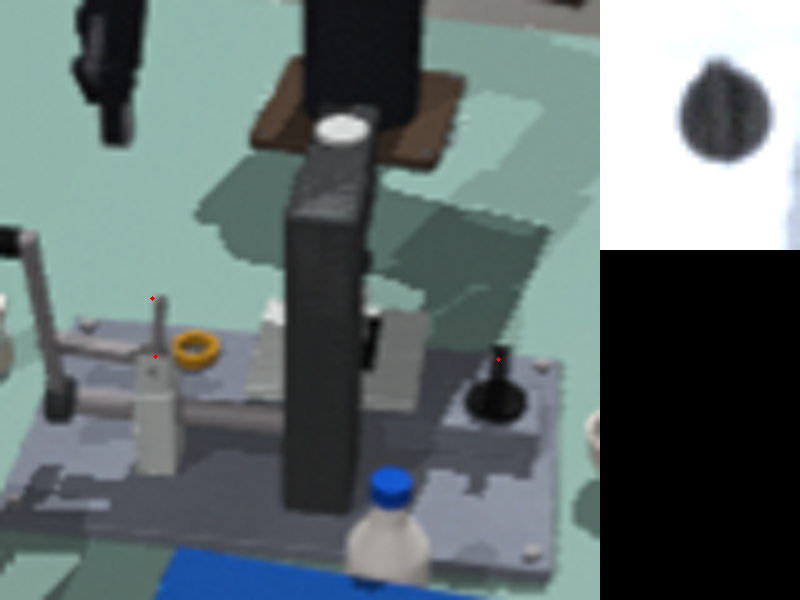

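The knob bar now lies along the press's x axis (inset) and the platform looks level. The catch tab's tip is at (162,298), leaning slightly left, and the ears are at (158,370). The closed fingers hang to the right of the tab. I'll descend beside the tab and then push it over in stages.

{"method": "play_rows", "body": {"targets": [{"delta_pos":[0,0,-0.04],"delta_rot":[0,0,0],"claw":0},{"delta_pos":[0,0,-0.08],"delta_rot":[0,0,0],"claw":0},{"delta_pos":[0,0,-0.11],"delta_rot":[0,0,0],"claw":0},{"delta_pos":[0,0,-0.125],"delta_rot":[0,0,0],"claw":0},{"delta_pos":[0,0,-0.14],"delta_rot":[0,0,0],"claw":0},{"delta_pos":[0,0,-0.14],"delta_rot":[0,0,0],"claw":0},{"delta_pos":[0,0,-0.14],"delta_rot":[0,0,0],"claw":0}]}}

```text
time: 7.97
eef_pos: [0.5998, -0.0517, 0.1756]
tcp_rot: [0.47, 0.523, -0.478, 0.527]
contact_force: [0.8, -0.0, 0.6]
opening: 0.001
```

{"method": "play_rows", "body": {"targets": [{"delta_pos":[-0.003,0,-0.008],"delta_rot":[0,0,0],"claw":0},{"delta_pos":[-0.003,0.01,-0.01],"delta_rot":[0,0,0],"claw":0},{"delta_pos":[-0.004,0.02,-0.013],"delta_rot":[0,0,0],"claw":0},{"delta_pos":[-0.005,0.026,-0.014],"delta_rot":[0,0,0],"claw":0},{"delta_pos":[-0.006,0.032,-0.016],"delta_rot":[0,0,0],"claw":0},{"delta_pos":[-0.006,0.036,-0.019],"delta_rot":[0,0,0],"claw":0},{"delta_pos":[-0.006,0.039,-0.022],"delta_rot":[0,0,0],"claw":0},{"delta_pos":[-0.007,0.041,-0.024],"delta_rot":[0,0,0],"claw":0},{"delta_pos":[-0.007,0.042,-0.025],"delta_rot":[0,0,0],"claw":0},{"delta_pos":[-0.007,0.042,-0.025],"delta_rot":[0,0,0],"claw":0}]}}

```text
time: 8.8
eef_pos: [0.5925, -0.0093, 0.1501]
tcp_rot: [0.47, 0.524, -0.478, 0.526]
contact_force: [0.1, 0.5, 1.1]
opening: 0.005
```

Run:
```python
from h import *
s=ctrl.get_state();print(s["eef_pos"],s["contact_force"].round(1))
p=np.load("p.npy")
crop("scene",190,100,310,220,5,"pics/s3.png",W(p,[[88,-75,110]]))
```

```text
[ 0.5924675  -0.00928167  0.15006826] [0.1 0.5 1.1]
```

View pics/s3.png

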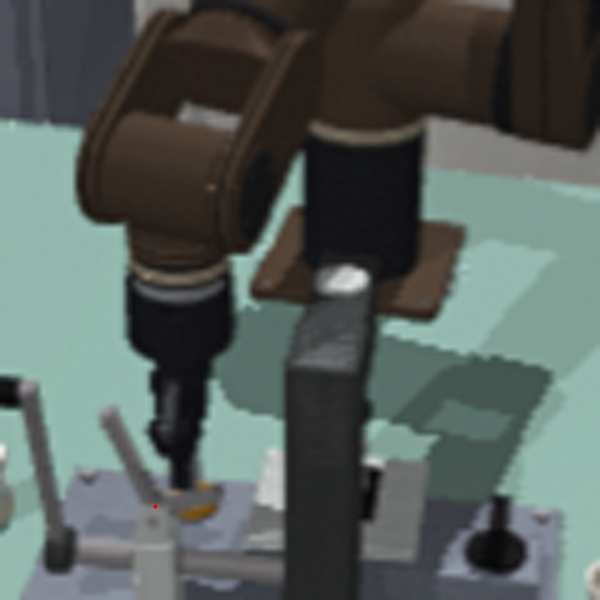

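The catch's bar now points up at about 65 degrees, with its tip at (108,412), and the tab lies left at (215,490). I'll lift, shift left, and press the tab down to its stop.

{"method": "play_rows", "body": {"targets": [{"delta_pos":[0,0,0.03],"delta_rot":[0,0,0],"claw":0},{"delta_pos":[0,0,0.03],"delta_rot":[0,0,0],"claw":0},{"delta_pos":[-0.002,0.02,0.03],"delta_rot":[0,0,0],"claw":0},{"delta_pos":[-0.002,0.02,0.03],"delta_rot":[0,0,0],"claw":0},{"delta_pos":[-0.002,0.02,0.02],"delta_rot":[0,0,0],"claw":0},{"delta_pos":[-0.002,0.02,0.01],"delta_rot":[0,0,0],"claw":0},{"delta_pos":[-0.002,0.02,0.004],"delta_rot":[0,0,0],"claw":0},{"delta_pos":[-0.002,0.02,0.002],"delta_rot":[0,0,0],"claw":0},{"delta_pos":[-0.002,0.02,0.002],"delta_rot":[0,0,0],"claw":0}]}}

```text
time: 9.6
eef_pos: [0.5902, 0.0105, 0.1536]
tcp_rot: [0.47, 0.525, -0.478, 0.525]
contact_force: [-5.3, 1.3, 12.5]
opening: -0.004
```

A 12.5 N reaction at a tip height of 0.129 matches the tab lying on its stop. Next I'll lift, move over the cross bar with the jaws open along the press's x axis, and check the box behind it.

{"method": "play_rows", "body": {"targets": [{"delta_pos":[0,0,0.266],"delta_rot":[0,0,0],"claw":0},{"delta_pos":[0,0,0.266],"delta_rot":[0,0,0],"claw":0},{"delta_pos":[0,0,0.266],"delta_rot":[0,0,0],"claw":50},{"delta_pos":[0,0,0.266],"delta_rot":[0,0,0],"claw":50},{"delta_pos":[0,0,0.266],"delta_rot":[0,0,0],"claw":50},{"delta_pos":[0,0,0.266],"delta_rot":[0,0,0],"claw":50},{"delta_pos":[0,0,0.266],"delta_rot":[0,0,0],"claw":50},{"delta_pos":[0.066,-0.165,0.266],"delta_rot":[0,0,0],"claw":50},{"delta_pos":[0.066,-0.165,0.266],"delta_rot":[0,0,0],"claw":50},{"delta_pos":[0.066,-0.165,0.266],"delta_rot":[0,0,0],"claw":50},{"delta_pos":[0.066,-0.165,0.266],"delta_rot":[0,0,0],"claw":50},{"delta_pos":[0.066,-0.165,0.266],"delta_rot":[0,0,0],"claw":50},{"delta_pos":[0.066,-0.165,0.22],"delta_rot":[0,0,0],"claw":50},{"delta_pos":[0.066,-0.165,0.18],"delta_rot":[0,0,0],"claw":50},{"delta_pos":[0.066,-0.165,0.156],"delta_rot":[0,0,0],"claw":50},{"delta_pos":[0.066,-0.165,0.156],"delta_rot":[0,0,0],"claw":50},{"delta_pos":[0.066,-0.165,0.156],"delta_rot":[0,0,0],"claw":50}]}}

```text
time: 11.02
eef_pos: [0.6552, -0.1544, 0.3063]
tcp_rot: [0.469, 0.527, -0.479, 0.523]
contact_force: [-0.1, -0.8, 1.3]
opening: 0.584
```

Run:
```python
from h import *
s=ctrl.get_state();print(s["eef_pos"],s["contact_force"].round(1),s["opening"]*85.4)
p=np.load("p.npy")
L=lambda a,yo:[90+170*np.sin(.25-a),-205+yo,65+170*np.cos(.25-a)]
for z in(.1,.15,.2,.25): print(z,unproj("top",np.array([535,190])*.64,z).round(3))
a=unproj("top",np.array([533,235])*.64,.0);print(a)
g=s["eef_pos"]-[0,0,.025]
cv2.imwrite("pics/s4r.png",ctrl.read_camera("scene"));cv2.imwrite("pics/t4r.png",ctrl.read_camera("top"))
pts=np.vstack([W(p,[L(0,0),L(0,47),L(0,-47),[88,-75,110]]),g])
crop("scene",140,90,300,215,5,"pics/s4.png",pts,"pics/s4r.png")
```

```text
[ 0.65520476 -0.15436333  0.30627853] [-0.1 -0.8  1.3] 49.85060726376177
0.1 [ 0.812 -0.138  0.1  ]
0.15 [ 0.796 -0.129  0.15 ]
0.2 [ 0.78  -0.121  0.2  ]
0.25 [ 0.763 -0.112  0.25 ]
[ 0.74782236 -0.14806388  0.        ]
```

View pics/s4.png

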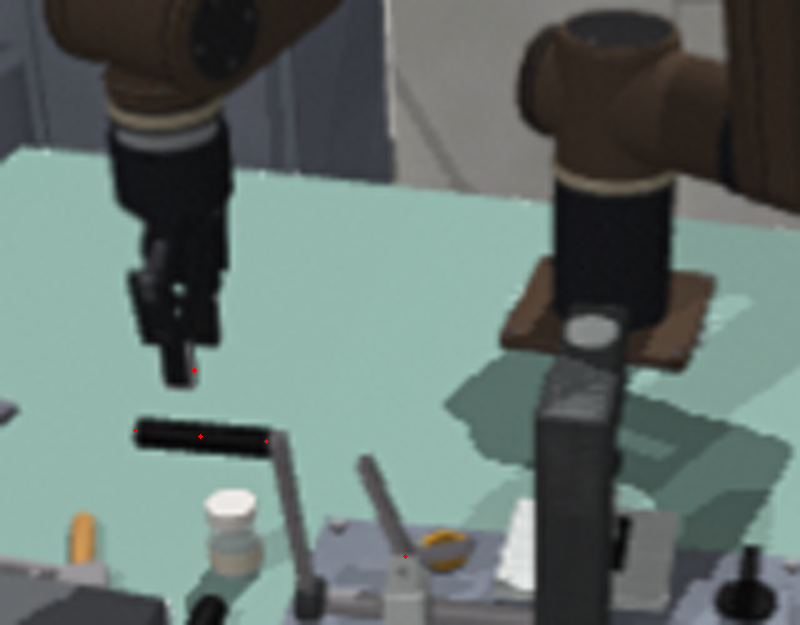

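The catch bar stands at the stop angle, running from (405,550) to (365,460). The fingers are centred over the cross bar, which runs from (137,430) to (268,440). The box behind is about 9 cm clear. I'll go down and grip.

{"method": "play_rows", "body": {"targets": [{"delta_pos":[0.001,-0.001,-0.025],"delta_rot":[0,0,0],"claw":50},{"delta_pos":[0.001,-0.001,-0.05],"delta_rot":[0,0,0],"claw":50},{"delta_pos":[0.001,-0.001,-0.07],"delta_rot":[0,0,0],"claw":50},{"delta_pos":[0.001,-0.001,-0.07],"delta_rot":[0,0,0],"claw":50},{"delta_pos":[0.001,-0.001,-0.07],"delta_rot":[0,0,0],"claw":50},{"delta_pos":[0.001,-0.001,-0.07],"delta_rot":[0,0,0],"claw":15},{"delta_pos":[0.001,-0.001,-0.07],"delta_rot":[0,0,0],"claw":15},{"delta_pos":[0.001,-0.001,-0.07],"delta_rot":[0,0,0],"claw":15},{"delta_pos":[0.001,-0.001,-0.07],"delta_rot":[0,0,0],"claw":15},{"delta_pos":[0.001,-0.001,-0.07],"delta_rot":[0,0,0],"claw":15},{"delta_pos":[0.001,-0.001,-0.07],"delta_rot":[0,0,0],"claw":15}], "newtons": 60}}

```text
time: 12.03
eef_pos: [0.6595, -0.1564, 0.2458]
tcp_rot: [0.471, 0.522, -0.477, 0.528]
contact_force: [0.5, -0.4, 6.2]
opening: 0.23
```

Run:
```python
from h import *
s=ctrl.get_state();e=s["eef_pos"];print(e,s["contact_force"].round(1),s["opening"]*85.4)
p=np.load("p.npy");t=p[2]
for a in np.arange(.1,.96,.1):
    dx=.17*(np.sin(.25-a)-np.sin(.25));dz=.17*(np.cos(.25-a)-np.cos(.25))
    print(round(a,2),np.round([dx*np.cos(t),dx*np.sin(t),dz],4))
```

```text
[ 0.65946374 -0.15636448  0.24583124] [ 0.5 -0.4  6.2] 19.641429106868895
0.1 [-0.0166 -0.0016  0.0034]
0.2 [-0.0334 -0.0033  0.0051]
0.3 [-0.0503 -0.0049  0.0051]
0.4 [-0.0671 -0.0066  0.0034]
0.5 [-0.0837 -0.0082  0.    ]
0.6 [-0.0999 -0.0098 -0.005 ]
0.7 [-0.1154 -0.0113 -0.0116]
0.8 [-0.1303 -0.0128 -0.0198]
0.9 [-0.1442 -0.0141 -0.0294]
```

The TCP stayed 10 mm higher than asked and the opening is 19.6 mm, so the grip may be high on the bar. I'll reopen, settle lower and grip again.

{"method": "play_rows", "body": {"targets": [{"delta_pos":[-0.002,0.001,0],"delta_rot":[0,0,0],"claw":45},{"delta_pos":[-0.002,0.001,0],"delta_rot":[0,0,0],"claw":45},{"delta_pos":[-0.002,0.001,0],"delta_rot":[0,0,0],"claw":45},{"delta_pos":[-0.002,0.001,-0.01],"delta_rot":[0,0,0],"claw":45},{"delta_pos":[-0.002,0.001,-0.01],"delta_rot":[0,0,0],"claw":45},{"delta_pos":[-0.002,0.001,-0.01],"delta_rot":[0,0,0],"claw":45}]}}

```text
time: 12.53
eef_pos: [0.6566, -0.1551, 0.2337]
tcp_rot: [0.47, 0.523, -0.477, 0.527]
contact_force: [0.5, -0.0, -0.3]
opening: 0.529
```

{"method": "play_rows", "body": {"targets": [{"delta_pos":[0,0,0],"delta_rot":[0,0,0],"claw":15},{"delta_pos":[0,0,0],"delta_rot":[0,0,0],"claw":15},{"delta_pos":[0,0,0],"delta_rot":[0,0,0],"claw":15},{"delta_pos":[0,0,0],"delta_rot":[0,0,0],"claw":15},{"delta_pos":[0,0,0],"delta_rot":[0,0,0],"claw":15},{"delta_pos":[0,0,0],"delta_rot":[0,0,0],"claw":15}]}}

```text
time: 13.03
eef_pos: [0.6568, -0.1549, 0.2335]
tcp_rot: [0.471, 0.523, -0.477, 0.527]
contact_force: [3.3, 0.1, -2.4]
opening: 0.24
```

The grip is good now (20.5 mm, no residual vertical push). I'll pull along the arc.

{"method": "play_rows", "body": {"targets": [{"delta_pos":[-0.008,-0.001,0.002],"delta_rot":[0,0,0],"claw":15},{"delta_pos":[-0.017,-0.002,0.003],"delta_rot":[0,0,0],"claw":15},{"delta_pos":[-0.025,-0.002,0.004],"delta_rot":[0,0,0],"claw":15},{"delta_pos":[-0.033,-0.003,0.005],"delta_rot":[0,0,0],"claw":15},{"delta_pos":[-0.042,-0.004,0.005],"delta_rot":[0,0,0],"claw":15},{"delta_pos":[-0.05,-0.005,0.005],"delta_rot":[0,0,0],"claw":15},{"delta_pos":[-0.059,-0.006,0.004],"delta_rot":[0,0,0],"claw":15},{"delta_pos":[-0.067,-0.007,0.003],"delta_rot":[0,0,0],"claw":15},{"delta_pos":[-0.075,-0.007,0.002],"delta_rot":[0,0,0],"claw":15},{"delta_pos":[-0.084,-0.008,0],"delta_rot":[0,0,0],"claw":15},{"delta_pos":[-0.092,-0.009,-0.002],"delta_rot":[0,0,0],"claw":15},{"delta_pos":[-0.1,-0.01,-0.005],"delta_rot":[0,0,0],"claw":15},{"delta_pos":[-0.108,-0.011,-0.008],"delta_rot":[0,0,0],"claw":15},{"delta_pos":[-0.115,-0.011,-0.012],"delta_rot":[0,0,0],"claw":15},{"delta_pos":[-0.123,-0.012,-0.015],"delta_rot":[0,0,0],"claw":15},{"delta_pos":[-0.13,-0.013,-0.02],"delta_rot":[0,0,0],"claw":15},{"delta_pos":[-0.13,-0.013,-0.02],"delta_rot":[0,0,0],"claw":15},{"delta_pos":[-0.13,-0.013,-0.02],"delta_rot":[0,0,0],"claw":15}]}}

```text
time: 14.53
eef_pos: [0.5279, -0.1674, 0.2127]
tcp_rot: [0.473, 0.521, -0.476, 0.528]
contact_force: [13.7, 1.2, -10.7]
opening: 0.238
```

{"method": "play_rows", "body": {"targets": [{"delta_pos":[-0.003,-0.001,-0.005],"delta_rot":[0,0,0],"claw":15},{"delta_pos":[-0.007,-0.001,-0.008],"delta_rot":[0,0,0],"claw":15},{"delta_pos":[-0.012,-0.001,-0.012],"delta_rot":[0,0,0],"claw":15},{"delta_pos":[-0.012,-0.001,-0.012],"delta_rot":[0,0,0],"claw":15},{"delta_pos":[-0.012,-0.001,-0.012],"delta_rot":[0,0,0],"claw":15}]}}

```text
time: 14.95
eef_pos: [0.5168, -0.1688, 0.2047]
tcp_rot: [0.474, 0.519, -0.475, 0.53]
contact_force: [1.8, 2.7, 7.5]
opening: 0.24
```

{"method": "play_rows", "body": {"targets": [{"delta_pos":[-0.004,-0.001,-0.003],"delta_rot":[0,0,0],"claw":15},{"delta_pos":[-0.007,-0.001,-0.005],"delta_rot":[0,0,0],"claw":15},{"delta_pos":[-0.007,-0.001,-0.005],"delta_rot":[0,0,0],"claw":15},{"delta_pos":[-0.007,-0.001,-0.005],"delta_rot":[0,0,0],"claw":15}]}}

```text
time: 15.28
eef_pos: [0.5146, -0.169, 0.2034]
tcp_rot: [0.478, 0.514, -0.471, 0.534]
contact_force: [16.8, 5.3, 0.2]
opening: 0.236
```

Run:
```python
from h import *
s=ctrl.get_state();e=s["eef_pos"];print(e,s["contact_force"].round(1))
p=np.load("p.npy");print(W(p,[90+170*np.sin(-.65),-205,65+170*np.cos(.65)]))
```

```text
[ 0.51459819 -0.16897406  0.203411  ] [16.8  5.3  0.2]
[[ 0.5120928  -0.1690359   0.20033425]]
```

{"method": "play_rows", "body": {"targets": [{"delta_pos":[-0.006,-0.001,-0.005],"delta_rot":[0,0,0],"claw":15},{"delta_pos":[-0.009,-0.001,-0.008],"delta_rot":[0,0,0],"claw":15},{"delta_pos":[-0.009,-0.001,-0.008],"delta_rot":[0,0,0],"claw":15},{"delta_pos":[-0.009,-0.001,-0.008],"delta_rot":[0,0,0],"claw":15},{"delta_pos":[-0.009,-0.001,-0.008],"delta_rot":[0,0,0],"claw":15},{"delta_pos":[-0.009,-0.001,-0.008],"delta_rot":[0,0,0],"claw":15}]}}

```text
time: 15.78
eef_pos: [0.5144, -0.1692, 0.2032]
tcp_rot: [0.486, 0.505, -0.465, 0.541]
contact_force: [24.8, 10.2, 6.8]
opening: 0.238
```

Run:
```python
from h import *
s=ctrl.get_state();e=s["eef_pos"];print(e,s["contact_force"].round(1))
p=np.load("p.npy")
cv2.imwrite("pics/s5r.png",ctrl.read_camera("scene"));cv2.imwrite("pics/t5r.png",ctrl.read_camera("top"))
crop("scene",150,100,325,230,4,"pics/s5.png",None,"pics/s5r.png")
crop("top",190,130,440,280,3,"pics/t5.png",None,"pics/t5r.png")
```

```text
[ 0.51436003 -0.169187    0.20320358] [24.8 10.2  6.8]
```

View pics/s5.png

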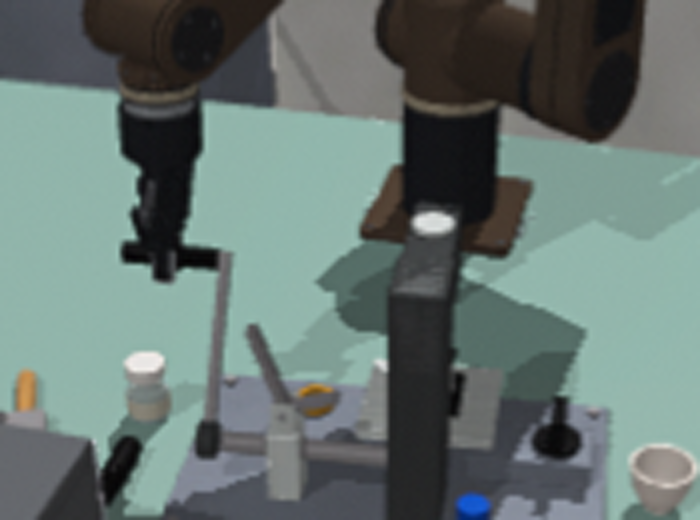

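View pics/t5.png

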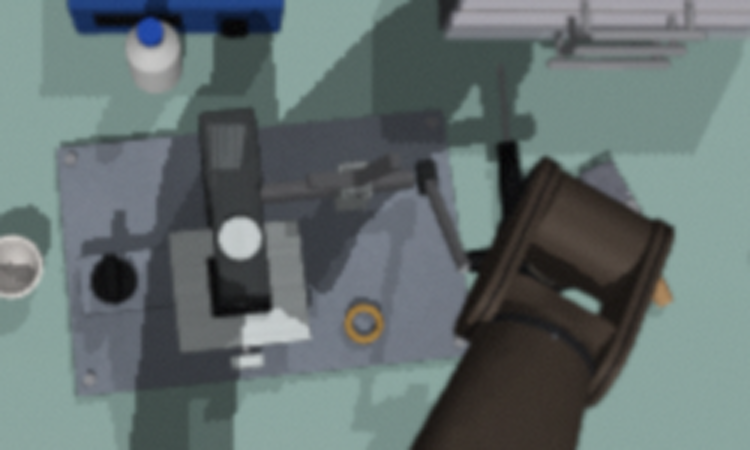

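Extra pull added force (25 N) but only 0.2 mm of motion, so the lever is on its stop. In the pictures the catch is over, the knob bar lies along the press's x axis, and the ring (311,238 px) and the jar (187,196 px) are where they started. I'll hand in while still holding.

```bash
python3 -c "
from plant import ctrl
s=ctrl.get_state();print(s['time'],s['contact_force'].round(1),s['opening']);print(ctrl.sign_off())"
```

```text
15.8833 [22.9  9.1  5.7] 0.23572282113264212
the job is handed in; nothing more can be done
None
```

I did all three steps in order and handed the job in at 15.9 s, with the gripper still holding the lever at its stop.

- **Knob:** I turned it clockwise from about -1.28 to about 0, until the gripper was square to the press. The picture afterwards shows the grip bar along the press's x axis. I judged the platform level from this angle and by eye, and did not measure its tilt. The knob angle is good to a few hundredths of a radian, which is only a few thousandths of a radian of tilt.
- **Catch:** I pushed the tab over and pressed it down until it gave a 12.5 N reaction, at the height expected for its stop. The last pictures show the bar still standing up, clear of the lever.
- **Lever:** It ended within about 4 mm of the computed stop position. Pulling further raised the force to about 25 N but moved it only 0.2 mm, so it is on its stop. I did not look at the pad itself.
- **Mishap:** The first grip on the cross bar sat about 10 mm too high. I reopened the fingers, went lower and gripped again before pulling.
- **Other objects:** The ring and the jar are at the same pixels as at the start. The cup and the solvent look unmoved. The driver, brush and tray were hidden or out of view in the last pictures, and nothing I did went near them.

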